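Catch the falling lid of the gauge case and let it down

ROBOT

A 6-joint arm with a two-finger parallel gripper is mounted at the origin on the work surface. World frame = base frame: x ahead of the robot, y to its left, z up, the work surface at z = 0. Lengths are in m, angles in rad, forces in N, time in s.
With the tool pointing down it reaches from about 0.35 to 0.975 m from the base axis. Payload 7.1 kg.
Tool frame: the origin (TCP) lies at the very end of the fingers, on their centre line; the grasp point (between the pads) lies 19 mm behind it (manip.tcp_to_grasp is the distance from the TCP to the grasp point, in m); z points along the fingers, y is the direction in which the jaws open and shut (so a half turn about z gives the same grasp; the last joint's range is limited). The gripper opens to 88 mm and grips with 3 to 60 N. Pads are 20 mm wide; open, the fingers measure 115 mm over their backs; the gripper's body (75 mm by 178 mm) begins 61 mm behind the grasp point.
Start: joints at [1.283, 0.423, 1.63, -0, 1.089, -0.019], TCP at [0.166, 0.603, 0.223] pointing down, gripper open.
Joint ranges: [-3, 3], [-0.9, 2.11], [0.09, 2.58], [-1.31, 4.45], [0.11, 2.69], [-2.54, 2.54]. Speed limits (rad/s): [2.39, 2.39, 3.01, 3.14, 3.14, 3.14].

INTERFACE

Orientations are given as [roll, pitch, yaw] about the fixed x, y, z axes, in that order (R = Rz(yaw) Ry(pitch) Rx(roll)).
In Python, from plant import monitor, cams, order, manip gives the robot as it stands. The module is installed in compiled form; this text tells all that it offers.
- The arm moves only by the tool move_arm, never from a script. Its arguments are lists of equal length, an entry for each row: "linear": the shift along the tool's x, y, z in m, a list of three; "spin": the turn about the tool's z in degrees. In form: {"linear": [[dx, dy, dz], ...], "spin": [spin, ...]}. A call has 1 to 12 rows; each row is the pose to reach, as a shift and turn from the pose commanded when the call began, along the tool's axes at that moment; what a row does not reach only later rows make up. A row lasts 1/8 s, in which the tool goes at most 62.5 mm and 10.7 degrees, less where a joint would pass 70% of its speed; a pose out of reach is approached as far as the arm can. A call with a gripper value outside its range is refused whole. "hand" is the opening in per cent of the stroke, from 0 (shut) to 100 (fully open), set as the call begins (left out, the last holds). The fingers move at their own pace and stop on an object; "squeeze" is the grip in N (left out, the last holds). Time passes only in rows, so rows that repeat a pose let the fingers close. It gives the time, the measured TCP pose, the force and the opening at its end, in the units of the state.
- monitor.observe(): the state, without advancing time (a new reading comes with each control period).
- cams.read_camera(name): name is "scene" or "top" or "wrist"; returns the picture (384x512x3 uint8, red, green, blue); there is no depth.
- cams.camera_params(name): a dict with "intrinsics" (3x3 intrinsics, pixels), "extrinsics" (4x4, takes a point from camera to world coordinates); the wrist camera has in their place "T_tool_cam" (4x4, takes a point from camera to tool coordinates, whose origin is the TCP and whose axes are the flange's). Camera axes: x right, y down, z forward; pixel columns grow to the right and rows downward; lengths in m; the calibration is good to about 2 mm. A picture is of the moment at which its call begins: read the wrist's pose just before it. camera_params takes no time and is no camera call.
- order.close_job(): hands the job in, once; it reports no verdict.
Trained networks look in the newest picture that a camera, given by its name, has taken for a name from the list of things; names that differ only in an ending like _2 or _b are one class to them, and where a whole thing is asked for, a point or a joint stands for the part that bears it (a point fixed in the world has none). Each returns a list of dicts, best first, with "score" (0 to 1); they miss things now and then, are a little off and sometimes report something else, mostly with a low value. They report only what shows in the picture. A call takes as long as a camera call. They do not tell look-alikes from the thing itself.
- cams.search_frame(camera, name): "extent" ([left, top, right, bottom] in pixels, round what is visible of it).
The state is a dict: "time": time; "joint_pos": joint angles; "joint_vel": joint speeds; "joint_torque": joint torques, N m; "tcp_pos": TCP position; "ee_rot": TCP orientation; "force": force on the tool from outside, world axes, zero at the start; "torque": the same for the moment, N m; "finger_gap": opening from 0.0 (shut) to 1.0 (fully open).
Only numpy, scipy, OpenCV 4.12 (cv2) and the standard library are available. Lean on these libraries where they do the work, as an engineer would, in place of code of your own. Each camera call takes 0.05 s, during which the arm holds its last target.

TASK

The lid of the grey gauge case stands open: tip it forward past upright, catch it on a finger part-way down as it falls, and lower it gently on the finger until it is fully shut, with no slam and no drop. Only touch the lid: do not pinch it, do not push hard, and do not lift or shift the case. Leave everything else where it is.

Things in the scene. Friction and masses are not known exactly. Their poses are not given: they have to be found in the camera images.
- case: Grey plastic case of a dial gauge, loose on the table, 2.5 kg: 140 mm deep (its x), 170 mm wide (its y), 80 mm high to the rim, front wall at x = -70 mm. Origin at the centre of its underside; x points away from the robot to the hinge, y along the hinge, z up. It is turned up to 23 degrees either way about the vertical.
- case_hinge (a point): Middle of the hinge axis, on the case's rear rim: 70 mm along case x, 86.5 mm above the table, at mid-thickness of the lid. The hinge axis is along case y.
- lid (a joint): Lid angle (rad): 0 shut, 1.57 upright; stop at 1.9. It starts standing at 1.60 to 1.68, leaning slightly away from the robot. The stiff, damped hinge holds it within 0.13 of upright; below 1.39 it falls forward by itself, slowly at first: let go at 1.2 it passes 0.8 after 1.1 to 1.7 s and strikes shut after 2.3 to 3.3 s at 0.6 to 0.85 rad/s, which is a slam.
- lid_lip (a point): Middle of the lid's free edge, at mid-thickness (6 mm from either face), 165 mm from the hinge axis: at lid angle q it is 165 cos(q) mm towards case -x of the hinge and 165 sin(q) mm above it. Shut, it overhangs the case's front wall by 25 mm over its full width, underside 80 mm above the table: a finger sloping in from the front can carry it right down. Axes: x from lip to hinge, z out of the outer face.
- lid_shell: Outer sheet of the lid, grey, flat, 165 x 170 x 7 mm, about 0.3 kg (0.25 to 0.38). Origin 1 mm inward of the hinge axis; the sheet runs to -x of it and from z = 0 to 7 mm; z is the outward normal.
- lid_liner: Inner sheet of the lid, black, flat, 165 x 170 x 5 mm, fixed under the shell with the same outline; its origin is on the hinge axis, its inner face at z = -6 mm; z points outward to the shell. Together the lid is 12 mm thick with plain square edges and no handle.
- socket: Bystander: steel wrench socket, 26 mm across, 38 mm high, standing at the left side of the case (+y). Origin at the centre of its foot.
- piston_pin: Bystander: steel piston pin, 20 mm across, 50 mm high, standing at the right side of the case (-y). Origin at the centre of its foot.
- bolt_tray: Bystander: white open tray of bolts, 130 x 160 x 45 mm, well to the left. Origin at the centre of its underside.
- spray_can: Bystander: blue spray can, 52 mm across, 172 mm high, to the right. Origin at the centre of its foot.
- screwdriver: Bystander: screwdriver lying at the left, about 200 mm long. Origin near its middle, at table height.
- wrench: Bystander: wrench lying to the right, about 170 mm long. Origin near its middle, at table height.
Mind the look-alikes: they are no part of the job. Of the things like the case, leave any that is green or yellow; of the rest the smaller one is meant.

How it is judged:
On the way, in this order (a step that is already met when the one before it is completed fails the run):
1. the lid is tipped forward past upright (value of joint lid below 1.45 rad).
2. the falling lid is caught part-way down and carried on the fingers for 0.3 s, moving slower than 0.6 rad/s (value of joint lid between 0.15 and 1.25 rad and contact force between any of lid_shell, lid_liner and the fingers above 0.2 N and velocity of joint lid above -0.6 rad/s), for 0.3 s.
At the end, for the whole second after the job is handed in: The lid is fully shut (joint under 0.02 rad) and at rest, the case stands flat within 20 mm of where it was, and every bystander within 15 mm of where it was (value of joint lid below 0.02 rad and velocity of joint lid between -0.05 and 0.05 rad/s and distance of case from where it was at the start of the episode below 0.02 m and angle between case's own z axis and vertical below 0.03 rad and distance of each of socket, piston_pin, bolt_tray, spray_can, screwdriver, wrench from where it was at the start of the episode below 0.015 m); the robot touches nothing.
It fails at once if the lid slams or is dropped: faster than 0.45 rad/s in its last 0.25 rad (the last 0.06 rad is free) (value of joint lid between 0.06 and 0.25 rad and velocity of joint lid below -0.45 rad/s).
It fails at once if the lid is pinched: the fingers press on both its inner and its outer sheet, over 1.5 N each (contact force between each of lid_shell, lid_liner and the fingers above 1.5 N).
It fails at once if the robot pushes the lid or case harder than 25 N (contact force between case and the fingers above 25 N or contact force between case and the arm above 25 N).
It fails at once if the case is shifted over 20 mm, tilted or lifted (distance of case from where it was at the start of the episode above 0.02 m or angle between case's own z axis and vertical above 0.1 rad).
It fails at once if a bystander is moved over 15 mm (distance of any of socket, piston_pin, bolt_tray, spray_can, screwdriver, wrench from where it was at the start of the episode above 0.015 m).
It also fails if it takes over 51 s, if anything falls off the work surface, if the arm or the gripper's body presses on something with over 40 N, if the wrist force passes 120 N, or if a joint passes its speed limit or range.

## Working session

There is one attempt and no reset: what is moved stays moved. The work goes in short steps, Python scripts to look and compute and a tool call to move; the robot and the scene stay as the last step left them, time stands still between calls to the robot, and variables do not carry over. Pictures are saved under pics/ and viewed, and the job is handed in when it is done.

Besides the shell and the picture viewer there is one more tool, called after ">>>" as name(argument=value, ...), one argument or row to a line, values as JSON. move_arm: Moves the arm, as the interface text tells. Its arguments: {"type":"object","properties":{"linear":{"type":"array","items":{"type":"array","items":{"type":"number"}}},"spin":{"type":"array","items":{"type":"number"}},"hand":{"type":"number"},"squeeze":{"type":"number"}},"required":["linear","spin"]}

```bash
mkdir -p pics; python3 - <<'E'
from plant import monitor, cams, order, manip
import cv2,numpy as np
s=monitor.observe(); print(s)
print(manip.tcp_to_grasp, dir(manip))
for c in ("scene","top"):
    im=cams.read_camera(c); cv2.imwrite(f"pics/{c}0.png",im[:,:,::-1])
    p=cams.camera_params(c); print(c,np.round(p["intrinsics"],2).tolist(),np.round(p["extrinsics"],4).tolist())
    for n in ("case","lid_shell","lid_liner"):
        print(n,[(np.round(d["extent"]).tolist(),round(d["score"],2)) for d in cams.search_frame(c,n)])
print(cams.camera_params("wrist"))
E
```

```text
{'time': 0.0, 'joint_pos': array([ 1.28302825e+00,  4.23867136e-01,  1.63067832e+00,  1.50454940e-05,
        1.08859887e+00, -1.89886532e-02]), 'joint_vel': array([ 0.00064097, -0.00050944, -0.00039758, -0.00026859, -0.00066167,
       -0.00078085]), 'joint_torque': array([-9.49722453e-04, -5.44611132e+01, -2.73669076e+01,  6.43547857e-02,
        2.26837385e-02, -1.22654583e-04]), 'tcp_pos': array([0.16577878, 0.60203785, 0.22188987]), 'ee_rot': array([-3.14004152e+00, -4.27789439e-05,  2.87280621e+00]), 'force': array([0.33156647, 0.47520728, 0.03120108]), 'torque': array([-0.00243603, -0.00702048, -0.01159093]), 'finger_gap': 0.9967563384394007}
0.0187 ['MotionError', '__class__', '__delattr__', '__dict__', '__dir__', '__doc__', '__eq__', '__format__', '__ge__', '__getattribute__', '__getstate__', '__gt__', '__hash__', '__init__', '__init_subclass__', '__le__', '__lt__', '__module__', '__ne__', '__new__', '__reduce__', '__reduce_ex__', '__repr__', '__setattr__', '__sizeof__', '__str__', '__subclasshook__', '__weakref__', 'tcp_to_grasp']
scene [[396.9, 0.0, 259.98], [0.0, 396.9, 1
[... 987 characters left out ...]
9.0], 0.83), ([267.0, 83.0, 338.0, 152.0], 0.64), ([281.0, 168.0, 390.0, 272.0], 0.62), ([189.0, 135.0, 245.0, 141.0], 0.48)]
lid_liner [([190.0, 133.0, 253.0, 162.0], 0.86)]
{'intrinsics': array([[273.10702504,   0.        , 263.6199405 ],
       [  0.        , 273.10702504, 194.6812448 ],
       [  0.        ,   0.        ,   1.        ]]), 'T_tool_cam': array([[ 1.15491709e-03, -9.65275302e-01, -2.61232192e-01,
         7.08258239e-02],
       [ 9.99999329e-01,  1.09134715e-03,  3.88412543e-04,
        -2.54238182e-05],
       [-8.98300261e-05, -2.61232465e-01,  9.65275914e-01,
        -1.62735710e-01],
       [ 0.00000000e+00,  0.00000000e+00,  0.00000000e+00,
         1.00000000e+00]])}
```

View pics/scene0.png

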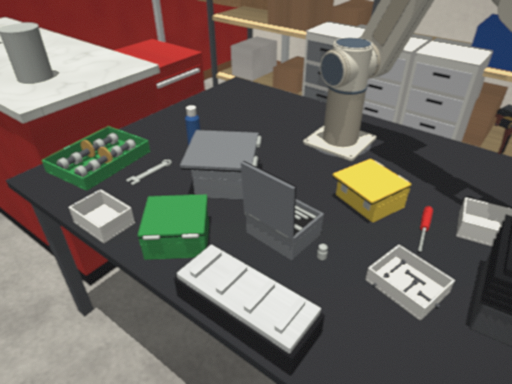

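View pics/top0.png

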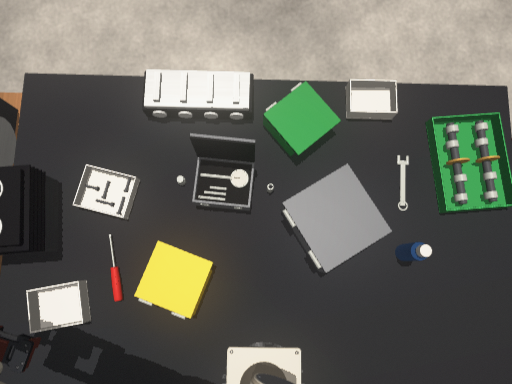

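The target is the open grey case: top view around (224,180), scene around (283,215). The others are a larger grey closed case and the green and yellow ones. I'll zoom in to measure it.

```bash
python3 - <<'E'
import cv2
a=cv2.imread("pics/top0.png")[120:220,170:290]; cv2.imwrite("pics/topz.png",cv2.resize(a,None,fx=6,fy=6,interpolation=cv2.INTER_CUBIC))
a=cv2.imread("pics/scene0.png")[155:270,225:345]; cv2.imwrite("pics/scz.png",cv2.resize(a,None,fx=5,fy=5,interpolation=cv2.INTER_CUBIC))
E
```

```text
(no output)
```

View pics/topz.png

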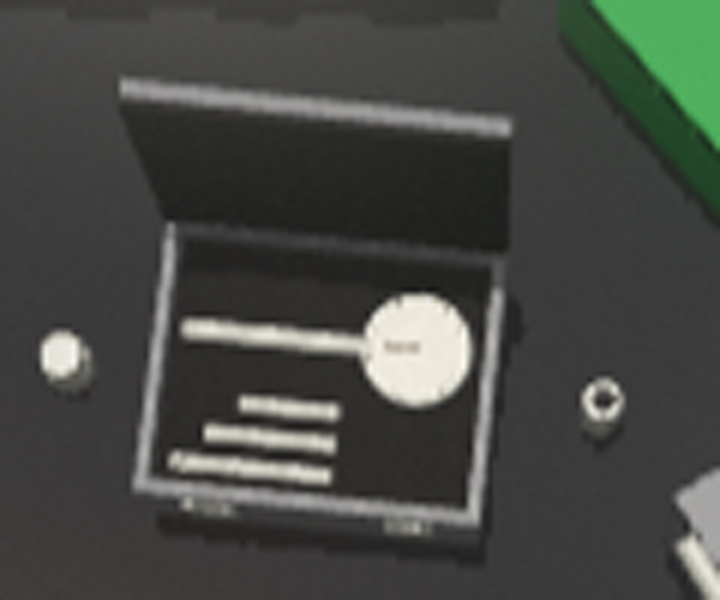

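View pics/scz.png

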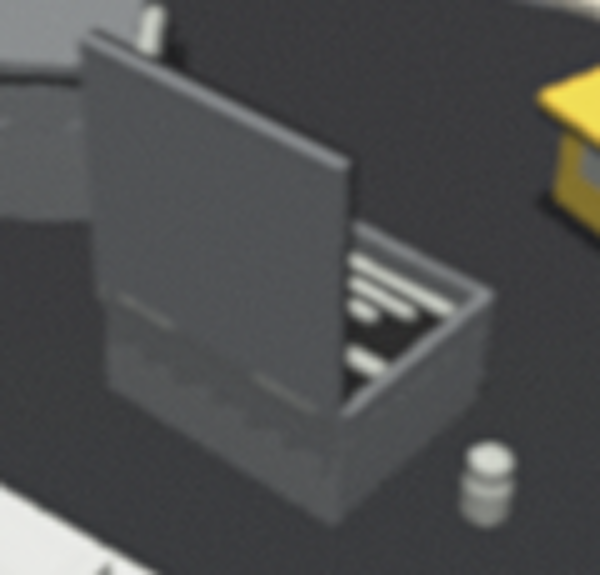

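```bash
cat > h.py <<'E'
import numpy as np,cv2
from plant import monitor,cams
def proj(c,P):
    p=cams.camera_params(c);T=np.linalg.inv(p["extrinsics"]);q=np.c_[P,np.ones(len(P))]@T.T
    u=q[:,:3]@p["intrinsics"].T; return u[:,:2]/u[:,2:]
def model(v):
    x,y,th,q=v; c,s=np.cos(th),np.sin(th)
    def W(p): p=np.array(p); return np.array([x+c*p[0]-s*p[1],y+s*p[0]+c*p[1],p[2]])
    def L(d,yy,n): # d from hinge along lid, n outward
        return W([.07-d*np.cos(q)+n*np.sin(q),yy,.0865+d*np.sin(q)+n*np.cos(q)])
    return W,L
E
cat > fit.py <<'E'
from h import *
from scipy.optimize import least_squares
t=lambda a,b:((a+.5)/6+169.5,(b+.5)/6+119.5)
s=lambda a,b:((a+.5)/5+224.5,(b+.5)/5+154.5)
obs=[("top",t(135,490),("W",-.07,.085,.08)),("top",t(480,523),("W",-.07,-.085,.08)),
("top",t(121,79),("L",.165,.085,.006)),("top",t(513,119),("L",.165,-.085,.006)),
("top",t(122,98),("L",.165,.085,-.006)),("top",t(513,136),("L",.165,-.085,-.006)),
("scene",s(83,42),("L",.165,-.085,.006)),("scene",s(342,166),("L",.165,.085,.006)),
("scene",s(335,525),("W",.07,.085,0)),("scene",s(494,293),("W",-.07,.085,.08)),("scene",s(108,390),("W",.07,-.085,0))]
def res(v):
    W,L=model(v); r=[]
    for c,px,m in obs:
        P=W(m[1:]) if m[0]=="W" else L(*m[1:])
        r.append(proj(c,P[None])[0]-px)
    return np.ravel(r)
f=least_squares(res,[.75,.12,0,1.64],loss="soft_l1"); print(f.x,np.degrees(f.x[2]));print(np.round(f.fun.reshape(-1,2),1).tolist())
v=f.x;W,L=model(v)
print("hinge",W([.07,0,.0865]),"lip",L(.165,0,0)); np.save("v.npy",v)
for q in range(4):
  vv=v.copy()
E
python3 fit.py
```

```text
[ 0.58966906  0.12969326 -0.07393876  1.62443684] -4.236379056665035
[[-0.1, 0.1], [0.0, 0.1], [-0.1, -0.2], [-0.1, -0.6], [-0.9, 1.0], [-0.5, 0.9], [-1.4, -0.8], [-0.4, 0.5], [-0.1, 0.5], [0.0, -0.3], [-0.3, -0.6]]
hinge [0.65947781 0.12452226 0.0865    ] lip [0.66830008 0.12386876 0.25126268]
```

>>> move_arm(
  linear=[
    [0,0,-0.05],
    [0,0,-0.1],
    [-0.055,-0.026,-0.1],
    [-0.11,-0.052,-0.1],
    [-0.165,-0.078,-0.1],
    [-0.22,-0.105,-0.1],
    [-0.275,-0.131,-0.1],
    [-0.33,-0.157,-0.1],
    [-0.385,-0.183,-0.1],
    [-0.44,-0.209,-0.1],
    [-0.495,-0.235,-0.1],
    [-0.55,-0.261,-0.1],
  ],
  spin=[0,0,-2,-4,-6,-8,-10,-11.2,-11.2,-11.2,-11.2,-11.2],
  hand=0,
  squeeze=10,
)

```text
time: 1.9
tcp_pos: [0.6282, 0.2033, 0.3228]
ee_rot: [3.141, 0.0, 3.068]
force: [0.6, 0.4, -0.2]
finger_gap: 0.003
```

```bash
cat > st.py <<'E'
from h import *
s=monitor.observe();v=np.load("v.npy");x,y,th=v[:3]
d=s["tcp_pos"][:2]-[x,y];c,n=np.cos(th),np.sin(th)
R=cv2.Rodrigues(np.array([0,0,s["ee_rot"][2]]))[0]
f=s["force"]
print("t",round(s["time"],3),"tcp",np.round(s["tcp_pos"],4),"rot",np.round(s["ee_rot"],3),"gap",round(s["finger_gap"],3))
print("case-frame x,y,z mm",np.round(np.array([c*d[0]+n*d[1],-n*d[0]+c*d[1],s["tcp_pos"][2]])*1000,1),"force case",np.round([c*f[0]+n*f[1],-n*f[0]+c*f[1],f[2]],2), "yaw want",round(np.pi+th,3))
E
python3 st.py
```

```text
t 1.9 tcp [0.6282 0.2033 0.3228] rot [3.141 0.    3.068] gap 0.003
case-frame x,y,z mm [ 33.   76.3 322.8] force case [ 0.61  0.45 -0.17] yaw want 3.068
```

>>> move_arm(
  linear=[
    [-0.05,-0.038,0],
    [-0.1,-0.076,0],
    [-0.1,-0.076,0],
    [-0.1,-0.076,0.05],
    [-0.1,-0.076,0.1],
    [-0.1,-0.076,0.105],
    [-0.1,-0.076,0.105],
  ],
  spin=[0,0,0,0,0,0,0],
)

```text
time: 2.78
tcp_pos: [0.7214, 0.1224, 0.219]
ee_rot: [3.141, 0.001, 3.069]
force: [0.4, -0.1, -0.2]
finger_gap: 0.008
```

```bash
python3 st.py; python3 - <<'E'
from h import *
a=cams.read_camera("scene")[100:270,190:390,::-1];cv2.imwrite("pics/s1.png",cv2.resize(a,None,fx=4,fy=3.5))
a=cams.read_camera("wrist")[:,:,::-1];cv2.imwrite("pics/w1.png",a)
E
```

```text
t 2.775 tcp [0.7214 0.1224 0.219 ] rot [3.141e+00 1.000e-03 3.069e+00] gap 0.008
case-frame x,y,z mm [131.9   2.5 219. ] force case [ 0.39 -0.09 -0.22] yaw want 3.068
```

View pics/s1.png

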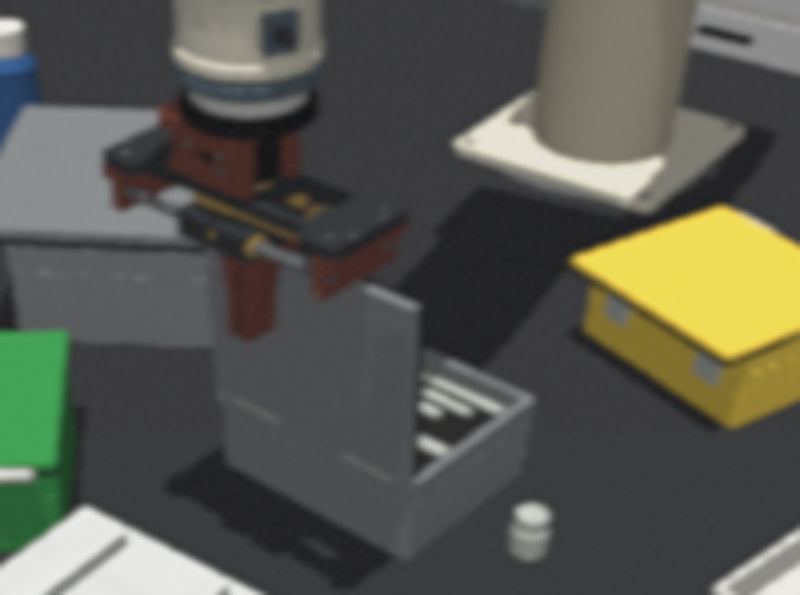

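View pics/w1.png

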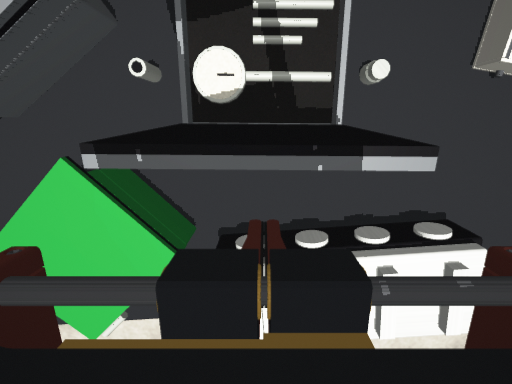

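>>> move_arm(
  linear=[
    [0.01,0,0],
    [0.02,0,0],
    [0.03,0,0],
    [0.035,0,0],
    [0.04,0,0],
    [0.045,0,0],
    [0.05,0,0],
    [0.055,0,0],
    [0.055,0,0],
  ],
  spin=[0,0,0,0,0,0,0,0,0],
)

```text
time: 4.0
tcp_pos: [0.6655, 0.1258, 0.2174]
ee_rot: [-3.141, -0.001, 3.068]
force: [0.3, -0.8, 0.2]
finger_gap: 0.009
```

```bash
python3 st.py; python3 - <<'E'
from h import *
a=cams.read_camera("wrist")[:,:,::-1];cv2.imwrite("pics/w2.png",a)
E
```

```text
t 4.0 tcp [0.6655 0.1258 0.2174] rot [-3.141e+00 -1.000e-03  3.068e+00] gap 0.009
case-frame x,y,z mm [ 75.9   1.7 217.4] force case [ 0.34 -0.81  0.18] yaw want 3.068
```

View pics/w2.png

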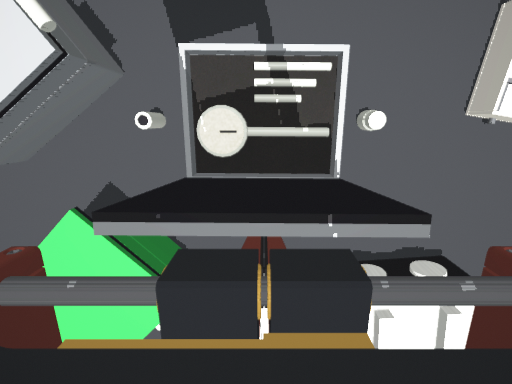

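```bash
cat > lid.py <<'E'
from h import *
from scipy.optimize import least_squares
from scipy.spatial.transform import Rotation as Ro
import sys
def wproj(P,s):
    T=np.eye(4);T[:3,:3]=Ro.from_euler("xyz",s["ee_rot"]).as_matrix();T[:3,3]=s["tcp_pos"]
    p=cams.camera_params("wrist");M=np.linalg.inv(T@p["T_tool_cam"])
    q=M[:3,:3]@P+M[:3,3];u=p["intrinsics"]@q;return u[:2]/u[2]
def q_of(s,row,n):
    v=np.load("v.npy"); best=[]
    for q in np.arange(0,1.75,.005):
        vv=v.copy();vv[3]=q;W,L=model(vv);best.append((abs(wproj(L(.165,0,n),s)[1]-row),q))
    return min(best)
if __name__=="__main__":
    s=monitor.observe()
    print("q inner",q_of(s,float(sys.argv[1]),-.006),"q outer",q_of(s,float(sys.argv[2]),.006))
    W,L=model(np.load("v.npy"));
    for P in ([-.07,.085,.08],[-.07,-.085,.08]): print(np.round(wproj(W(P),s),1))
E
python3 lid.py 223 236
```

```text
q inner (np.float64(0.5809131932079481), np.float64(1.5150000000000001)) q outer (np.float64(0.26305869763413625), np.float64(1.485))
[348.1  42.2]
[176.3  41.9]
```

>>> move_arm(
  linear=[
    [0.005,0,0],
    [0.01,0,0],
    [0.015,0,0],
    [0.02,0,0],
    [0.023,0,0],
    [0.023,0,0],
  ],
  spin=[0,0,0,0,0,0],
)

```text
time: 4.8
tcp_pos: [0.6429, 0.1275, 0.2178]
ee_rot: [-3.142, -0.0, 3.068]
force: [0.2, -0.3, 0.7]
finger_gap: 0.005
```

```bash
python3 st.py; python3 - <<'E'
from h import *
a=cams.read_camera("wrist")[:,:,::-1];cv2.imwrite("pics/w3.png",a)
E
```

```text
t 4.8 tcp [0.6429 0.1275 0.2178] rot [-3.142 -0.     3.068] gap 0.005
case-frame x,y,z mm [ 53.3   1.8 217.8] force case [ 0.25 -0.27  0.69] yaw want 3.068
```

View pics/w3.png

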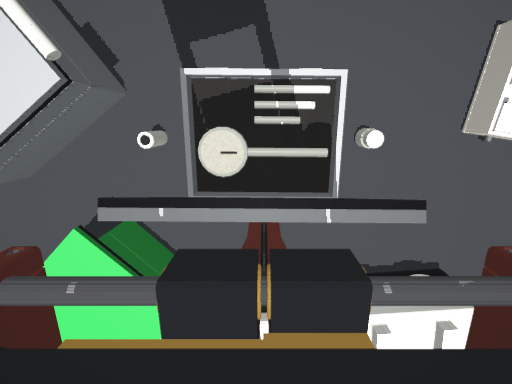

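```bash
python3 lid.py 208 221
```

```text
q inner (np.float64(0.3260794815284669), np.float64(1.34)) q outer (np.float64(0.6814258810870797), np.float64(1.305))
[346.1  67.1]
[178.1  66.7]
```

>>> move_arm(
  linear=[
    [-0.008,0,-0.03],
    [-0.008,0,-0.055],
    [0.035,0,-0.06],
    [0.085,0,-0.06],
    [0.092,0,-0.06],
    [0.092,0,-0.03],
    [0.092,0,-0.03],
  ],
  spin=[0,0,0,0,0,0,0],
)

```text
time: 5.72
tcp_pos: [0.551, 0.1339, 0.2462]
ee_rot: [-3.141, -0.003, 3.068]
force: [-0.1, 0.4, 0.0]
finger_gap: 0.004
```

```bash
python3 st.py; python3 - <<'E'
from h import *
a=cams.read_camera("wrist")[:,:,::-1];cv2.imwrite("pics/w4.png",a)
a=cams.read_camera("scene")[100:270,190:390,::-1];cv2.imwrite("pics/s4.png",cv2.resize(a,None,fx=4,fy=3.5))
E
```

```text
t 5.725 tcp [0.551  0.1339 0.2462] rot [-3.141e+00 -3.000e-03  3.068e+00] gap 0.004
case-frame x,y,z mm [-38.8   1.4 246.2] force case [-0.08  0.37  0.02] yaw want 3.068
```

View pics/w4.png

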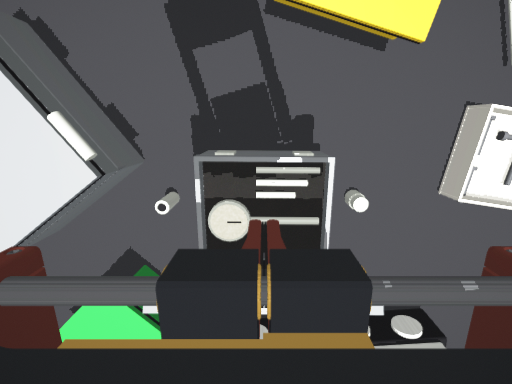

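View pics/s4.png

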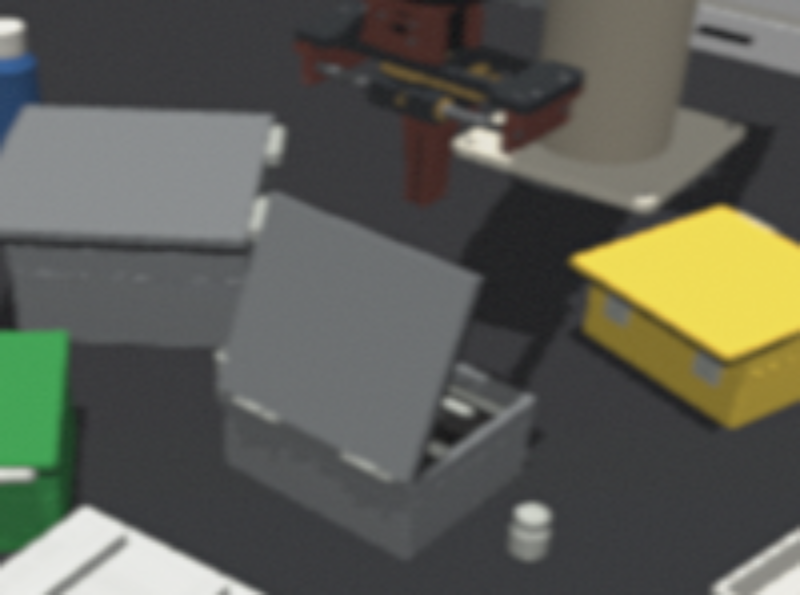

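```bash
cat > sq.py <<'E'
from h import *
from scipy.optimize import least_squares
import sys
a=list(map(float,sys.argv[1:])) # zoom coords of -y, +y outer lip corners
px=np.array([[189.5+(a[0]+.5)/4,99.5+(a[1]+.5)/3.5],[189.5+(a[2]+.5)/4,99.5+(a[3]+.5)/3.5]])
v=np.load("v.npy")
def r(q):
    vv=v.copy();vv[3]=q[0];W,L=model(vv)
    return (proj("scene",np.array([L(.165,-.085,.006),L(.165,.085,.006)]))-px).ravel()
f=least_squares(r,[1.0]);q=f.x[0];print("q",q,np.round(f.fun,1))
print("lip inner corner case x,z mm",70-165*np.cos(q)-6*np.sin(q),86.5+165*np.sin(q)-6*np.cos(q))
E
python3 sq.py 275 192 482 280; python3 st.py
```

```text
q 1.192653258956278 [-0.2 -0.1 -0.  -1.1]
lip inner corner case x,z mm 3.506654144821331 237.62787617439608
t 5.825 tcp [0.5524 0.1342 0.248 ] rot [-3.142  0.     3.068] gap 0.002
case-frame x,y,z mm [-37.5   1.7 248. ] force case [0.22 0.5  0.79] yaw want 3.068
```

>>> move_arm(
  linear=[
    [0,0,0.03],
    [0,0,0.045],
    [0,0,0.045],
    [0,0,0.045],
  ],
  spin=[0,0,0,0],
)

```text
time: 6.32
tcp_pos: [0.5522, 0.1343, 0.2036]
ee_rot: [3.141, 0.001, 3.068]
force: [1.4, 1.5, 0.4]
finger_gap: 0.003
```

```bash
python3 st.py; python3 - <<'E'
from h import *
a=cams.read_camera("scene")[100:270,190:390,::-1];cv2.imwrite("pics/s5.png",cv2.resize(a,None,fx=4,fy=3.5))
E
```

```text
t 6.325 tcp [0.5522 0.1343 0.2036] rot [3.141e+00 1.000e-03 3.068e+00] gap 0.003
case-frame x,y,z mm [-37.7   1.8 203.6] force case [1.26 1.55 0.41] yaw want 3.068
```

View pics/s5.png

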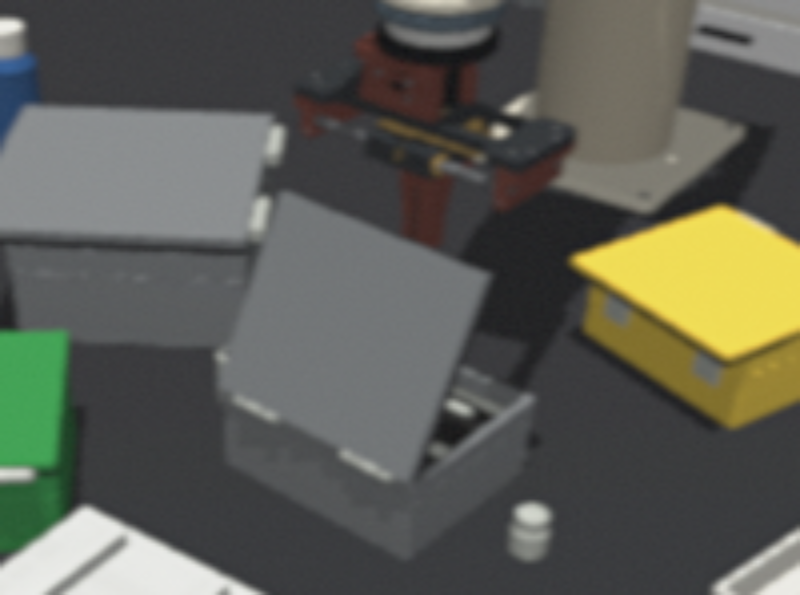

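```bash
python3 sq.py 285 192 492 270
```

```text
q 1.1181816554335704 [ 0.1 -0.4  0.   1.2]
lip inner corner case x,z mm -7.553379349193606 232.26170056472336
```

>>> move_arm(
  linear=[
    [0,0,0],
    [0,0,0],
    [0,0,0],
    [0,0,0],
    [0,0,0],
  ],
  spin=[0,0,0,0,0],
)

```text
time: 7.0
tcp_pos: [0.5515, 0.1342, 0.2027]
ee_rot: [-3.142, -0.0, 3.068]
force: [0.1, -0.8, 0.5]
finger_gap: 0.006
```

```bash
python3 st.py; python3 - <<'E'
from h import *
a=cams.read_camera("scene")[100:270,190:390,::-1];cv2.imwrite("pics/s6.png",cv2.resize(a,None,fx=4,fy=3.5))
E
```

```text
t 7.0 tcp [0.5515 0.1342 0.2027] rot [-3.142 -0.     3.068] gap 0.006
case-frame x,y,z mm [-38.4   1.7 202.7] force case [ 0.11 -0.81  0.53] yaw want 3.068
```

View pics/s6.png

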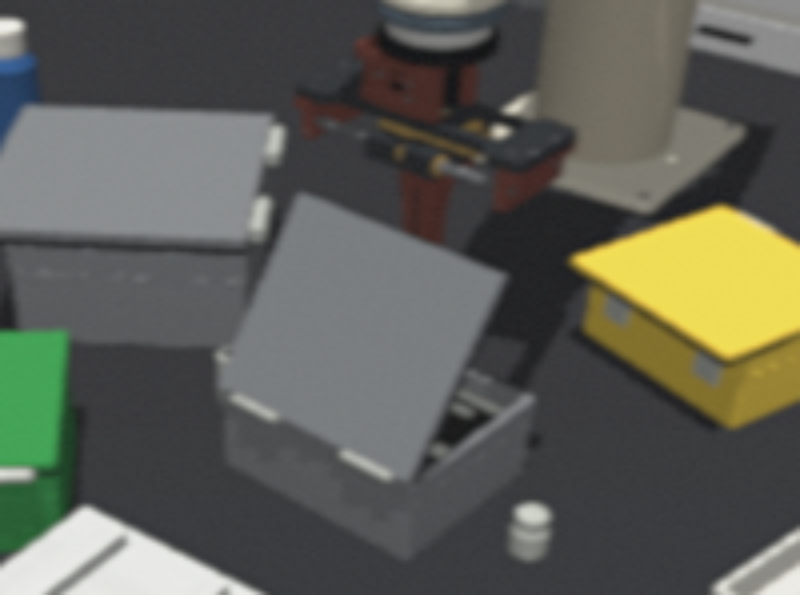

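```bash
python3 sq.py 300 192 507 271
```

```text
q 1.010315458272783 [ 0.2 -0.1 -0.3  0.9]
lip inner corner case x,z mm -22.794934036719347 223.0653697579328
```

>>> move_arm(
  linear=[
    [0,0,0],
    [0,0,0],
    [0,0,0],
    [0,0,0],
    [0,0,0],
    [0,0,0],
  ],
  spin=[0,0,0,0,0,0],
)

```text
time: 7.8
tcp_pos: [0.5514, 0.1342, 0.2026]
ee_rot: [-3.142, -0.0, 3.068]
force: [-1.1, -0.2, -0.8]
finger_gap: 0.006
```

```bash
python3 st.py; python3 - <<'E'
from h import *
a=cams.read_camera("scene")[100:270,190:390,::-1];cv2.imwrite("pics/s7.png",cv2.resize(a,None,fx=4,fy=3.5))
E
```

```text
t 7.8 tcp [0.5514 0.1342 0.2026] rot [-3.142 -0.     3.068] gap 0.006
case-frame x,y,z mm [-38.5   1.6 202.6] force case [-1.04 -0.24 -0.82] yaw want 3.068
```

View pics/s7.png

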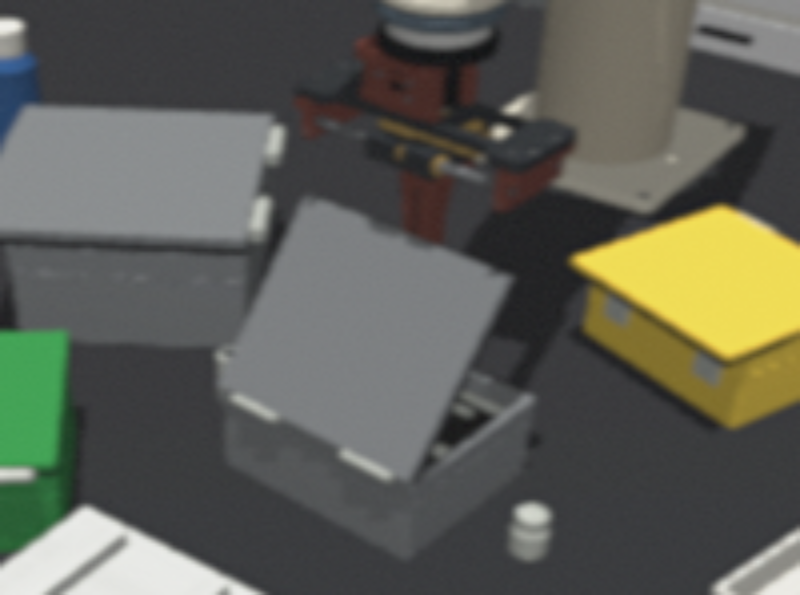

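```bash
python3 sq.py 313 197 515 274
```

```text
q 0.9207436499982566 [-0.1 -0.8  0.3  0.5]
lip inner corner case x,z mm -34.63898761570142 214.21719645670697
```

>>> move_arm(
  linear=[
    [0,0,0],
    [0,0,0],
    [0,0,0],
  ],
  spin=[0,0,0],
)

```text
time: 8.22
tcp_pos: [0.5515, 0.1342, 0.2027]
ee_rot: [-3.142, -0.0, 3.068]
force: [-0.3, 0.2, -1.2]
finger_gap: 0.004
```

```bash
python3 st.py
```

```text
t 8.225 tcp [0.5515 0.1342 0.2027] rot [-3.142 -0.     3.068] gap 0.004
case-frame x,y,z mm [-38.4   1.6 202.7] force case [-0.33  0.16 -1.25] yaw want 3.068
```

>>> move_arm(
  linear=[
    [0.0035,0,0.003],
    [0.007,0,0.006],
    [0.011,0,0.0095],
    [0.0145,0,0.013],
    [0.018,0,0.0165],
    [0.021,0,0.02],
  ],
  spin=[0,0,0,0,0,0],
)

```text
time: 8.98
tcp_pos: [0.53, 0.1358, 0.1824]
ee_rot: [-3.142, -0.001, 3.068]
force: [-3.2, 1.1, 2.6]
finger_gap: 0.007
```

```bash
python3 st.py; python3 - <<'E'
from h import *
a=cams.read_camera("scene")[100:270,190:390,::-1];cv2.imwrite("pics/s8.png",cv2.resize(a,None,fx=4,fy=3.5))
E
```

```text
t 8.975 tcp [0.53   0.1358 0.1824] rot [-3.142e+00 -1.000e-03  3.068e+00] gap 0.007
case-frame x,y,z mm [-60.    1.6 182.4] force case [-3.27  0.89  2.57] yaw want 3.068
```

View pics/s8.png

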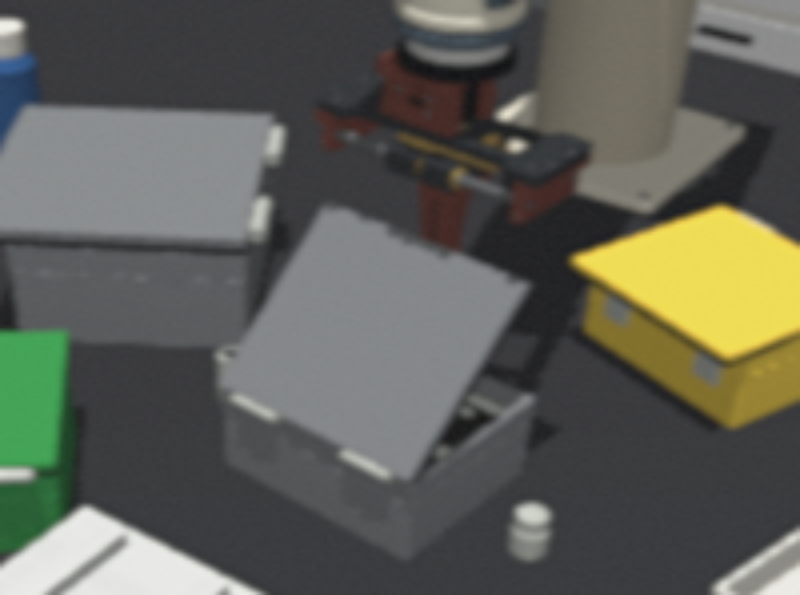

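```bash
python3 sq.py 328 205 531 286
```

```text
q 0.7571933137338537 [ 0.8 -0.8  0.3 -0.9]
lip inner corner case x,z mm -54.03781811929396 195.47531682085145
```

>>> move_arm(
  linear=[
    [0.004,0,0.003],
    [0.0075,0,0.007],
    [0.011,0,0.0115],
    [0.0145,0,0.016],
    [0.0175,0,0.0205],
    [0.02,0,0.025],
  ],
  spin=[0,0,0,0,0,0],
)

```text
time: 9.78
tcp_pos: [0.5101, 0.1372, 0.1573]
ee_rot: [-3.142, -0.001, 3.068]
force: [-3.1, 1.1, 1.0]
finger_gap: 0.004
```

```bash
python3 st.py; python3 - <<'E'
from h import *
a=cams.read_camera("scene")[100:270,190:390,::-1];cv2.imwrite("pics/s9.png",cv2.resize(a,None,fx=4,fy=3.5))
E
```

```text
t 9.775 tcp [0.5101 0.1372 0.1573] rot [-3.142e+00 -1.000e-03  3.068e+00] gap 0.004
case-frame x,y,z mm [-80.    1.6 157.3] force case [-3.21  0.89  0.99] yaw want 3.068
```

View pics/s9.png

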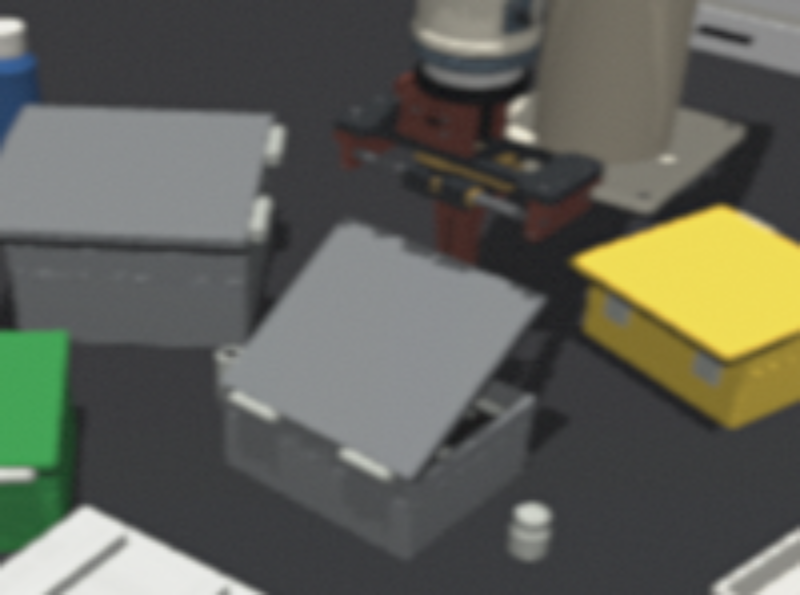

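```bash
python3 sq.py 345 219 548 299; python3 sq.py 342 220 547 297
```

```text
q 0.5605246763775286 [ 1.1 -0.3 -0.4 -0.3]
lip inner corner case x,z mm -72.9408723941866 169.13720106095596
q 0.573784100025031 [ 1.5 -0.9 -0.3 -0.1]
lip inner corner case x,z mm -71.83261764410656 171.0251948960821
```

>>> move_arm(
  linear=[
    [0.0025,0,0.003],
    [0.005,0,0.007],
    [0.007,0,0.0115],
    [0.009,0,0.0155],
    [0.011,0,0.02],
    [0.0128,0,0.0245],
  ],
  spin=[0,0,0,0,0,0],
)

```text
time: 10.58
tcp_pos: [0.4973, 0.1382, 0.1328]
ee_rot: [-3.142, -0.001, 3.068]
force: [-3.6, 1.3, 0.7]
finger_gap: 0.006
```

```bash
python3 st.py; python3 - <<'E'
from h import *
a=cams.read_camera("scene")[100:270,190:390,::-1];cv2.imwrite("pics/s10.png",cv2.resize(a,None,fx=4,fy=3.5))
E
```

```text
t 10.575 tcp [0.4973 0.1382 0.1328] rot [-3.142e+00 -1.000e-03  3.068e+00] gap 0.006
case-frame x,y,z mm [-92.7   1.6 132.8] force case [-3.73  1.03  0.68] yaw want 3.068
```

View pics/s10.png

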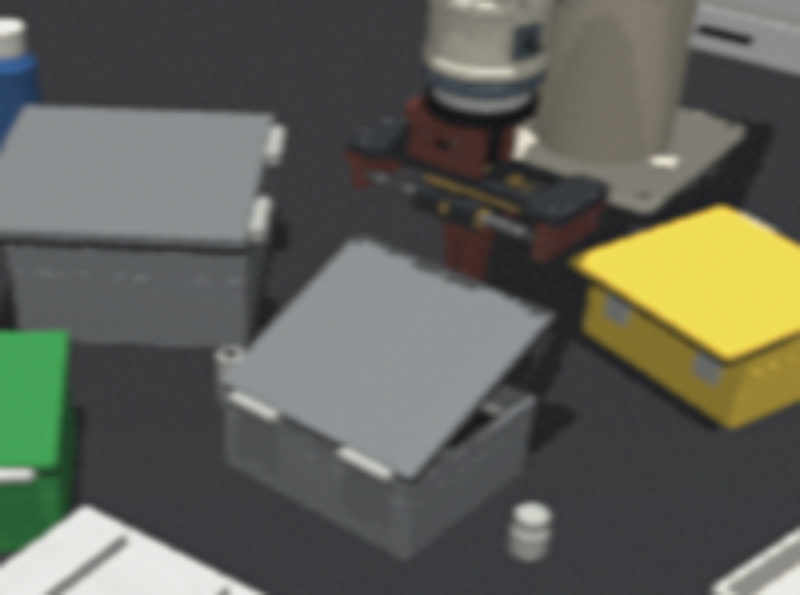

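```bash
python3 sq.py 357 236 555 317; python3 st.py
```

```text
q 0.38970962909125745 [ 0.8  0.  -0.2 -0.3]
lip inner corner case x,z mm -84.90772272018673 143.63665584933847
t 10.625 tcp [0.4969 0.1381 0.1322] rot [-3.141e+00 -2.000e-03  3.068e+00] gap 0.006
case-frame x,y,z mm [-93.1   1.5 132.2] force case [-2.23  1.21 -1.26] yaw want 3.068
```

>>> move_arm(
  linear=[
    [0.0011,0,0.003],
    [0.0022,0,0.006],
    [0.0032,0,0.0095],
    [0.0042,0,0.0125],
    [0.005,0,0.016],
    [0.0057,0,0.019],
  ],
  spin=[0,0,0,0,0,0],
)

```text
time: 11.38
tcp_pos: [0.4908, 0.1386, 0.1136]
ee_rot: [-3.141, -0.003, 3.068]
force: [-7.4, 2.2, 1.3]
finger_gap: 0.004
```

```bash
python3 st.py; python3 - <<'E'
from h import *
a=cams.read_camera("scene")[100:270,190:390,::-1];cv2.imwrite("pics/s11.png",cv2.resize(a,None,fx=4,fy=3.5))
E
python3 st.py
```

```text
t 11.375 tcp [0.4908 0.1386 0.1136] rot [-3.141e+00 -3.000e-03  3.068e+00] gap 0.004
case-frame x,y,z mm [-99.3   1.5 113.6] force case [-7.55  1.65  1.28] yaw want 3.068
t 11.425 tcp [0.4906 0.1386 0.1133] rot [-3.141e+00 -3.000e-03  3.068e+00] gap 0.011
case-frame x,y,z mm [-99.5   1.5 113.3] force case [-7.22  2.82 -0.48] yaw want 3.068
```

View pics/s11.png

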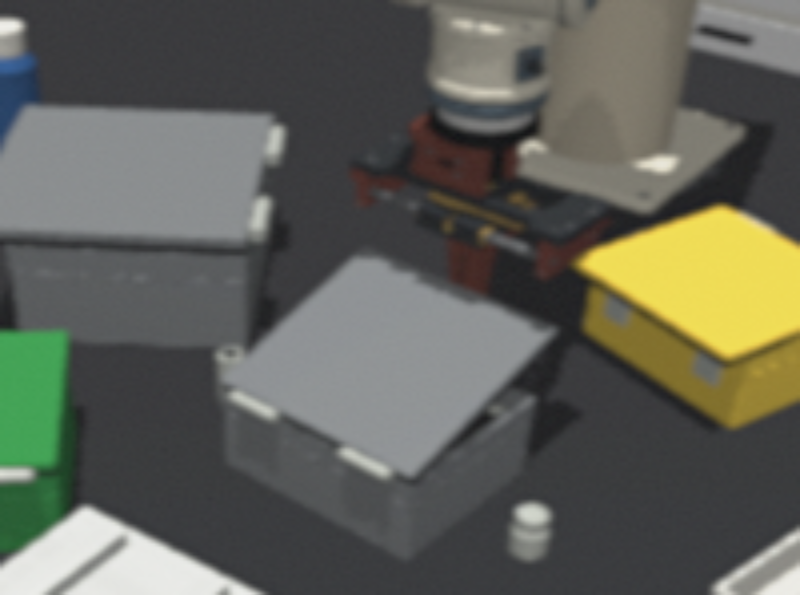

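```bash
python3 sq.py 361 251 558 332
```

```text
q 0.2678033664966753 [ 1.2  0.  -0.2 -0.3]
lip inner corner case x,z mm -90.70617197622146 124.3751407753045
```

>>> move_arm(
  linear=[
    [0.001,0,0.0025],
    [0.0018,0,0.0055],
    [0.0025,0,0.0085],
  ],
  spin=[0,0,0],
)

```text
time: 11.8
tcp_pos: [0.4886, 0.1388, 0.1052]
ee_rot: [-3.141, -0.002, 3.068]
force: [-5.9, 2.9, 0.5]
finger_gap: 0.008
```

```bash
python3 st.py; python3 - <<'E'
from h import *
a=cams.read_camera("scene")[100:270,190:390,::-1];cv2.imwrite("pics/s12.png",cv2.resize(a,None,fx=4,fy=3.5))
E
python3 st.py
```

```text
t 11.8 tcp [0.4886 0.1388 0.1052] rot [-3.141e+00 -2.000e-03  3.068e+00] gap 0.008
case-frame x,y,z mm [-101.5    1.6  105.2] force case [-6.08  2.49  0.54] yaw want 3.068
t 11.85 tcp [0.4885 0.1388 0.1049] rot [-3.141e+00 -2.000e-03  3.068e+00] gap 0.01
case-frame x,y,z mm [-101.6    1.6  104.9] force case [-5.42  1.58 -0.98] yaw want 3.068
```

View pics/s12.png

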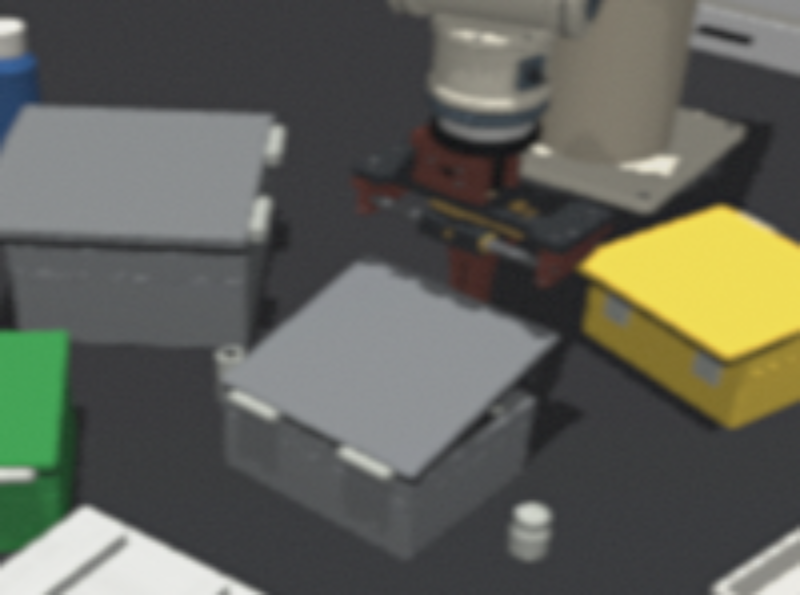

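```bash
python3 sq.py 363 260 560 341
```

```text
q 0.19933365399344657 [ 1.2  0.1 -0.5 -0.2]
lip inner corner case x,z mm -92.92088989570527 113.29148438574244
```

>>> move_arm(
  linear=[
    [0.0006,0,0.003],
    [0.0011,0,0.006],
    [0.0015,0,0.009],
    [0.0018,0,0.012],
  ],
  spin=[0,0,0,0],
)

```text
time: 12.35
tcp_pos: [0.4863, 0.1389, 0.093]
ee_rot: [-3.141, -0.003, 3.068]
force: [-7.0, 2.6, -0.3]
finger_gap: 0.005
```

```bash
python3 st.py; python3 - <<'E'
from h import *
a=cams.read_camera("scene")[100:270,190:390,::-1];cv2.imwrite("pics/s13.png",cv2.resize(a,None,fx=4,fy=3.5))
E
python3 st.py
```

```text
t 12.35 tcp [0.4863 0.1389 0.093 ] rot [-3.141e+00 -3.000e-03  3.068e+00] gap 0.005
case-frame x,y,z mm [-103.7    1.6   93. ] force case [-7.15  2.06 -0.27] yaw want 3.068
t 12.4 tcp [0.4862 0.1389 0.0927] rot [-3.141e+00 -3.000e-03  3.068e+00] gap 0.007
case-frame x,y,z mm [-103.8    1.6   92.7] force case [-5.68  3.06 -1.98] yaw want 3.068
```

View pics/s13.png

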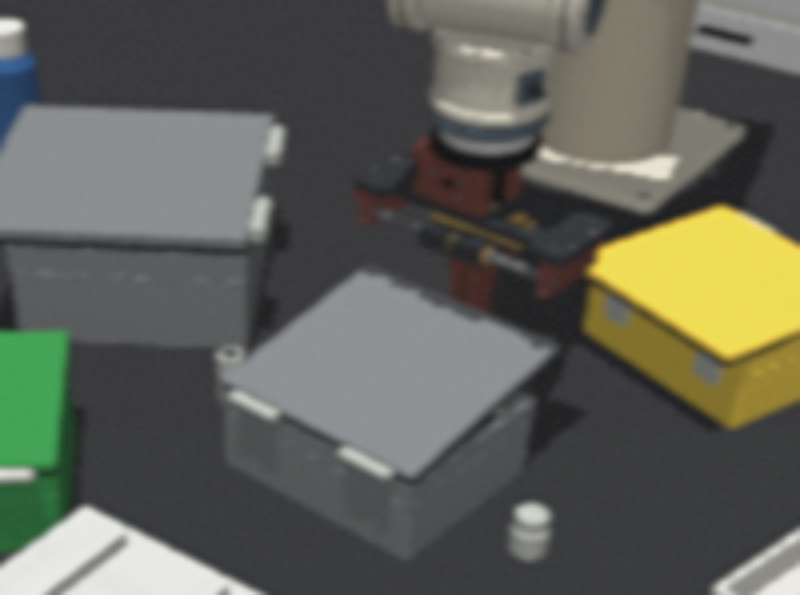

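```bash
python3 sq.py 364 269 559 349
```

```text
q 0.1380775764345791 [ 1.3 -0.1 -0.2 -0.1]
lip inner corner case x,z mm -94.25543595549938 103.26758059676003
```

>>> move_arm(
  linear=[
    [0.0002,0,0.0025],
    [0.0004,0,0.005],
    [0.0005,0,0.008],
    [0.0006,0,0.0105],
    [0.0007,0,0.013],
  ],
  spin=[0,0,0,0,0],
)

```text
time: 13.02
tcp_pos: [0.4849, 0.1391, 0.0798]
ee_rot: [-3.141, -0.004, 3.068]
force: [-8.6, 6.3, -0.4]
finger_gap: 0.002
```

```bash
python3 st.py; python3 - <<'E'
from h import *
a=cams.read_camera("scene")[100:270,190:390,::-1];cv2.imwrite("pics/s14.png",cv2.resize(a,None,fx=4,fy=3.5))
E
python3 st.py
```

```text
t 13.025 tcp [0.4849 0.1391 0.0798] rot [-3.141 -0.004  3.068] gap 0.002
case-frame x,y,z mm [-105.2    1.6   79.8] force case [-9.02  5.65 -0.4 ] yaw want 3.068
t 13.075 tcp [0.4848 0.139  0.0795] rot [-3.141 -0.005  3.068] gap 0.009
case-frame x,y,z mm [-105.2    1.6   79.5] force case [-8.7   4.39 -1.82] yaw want 3.068
```

View pics/s14.png

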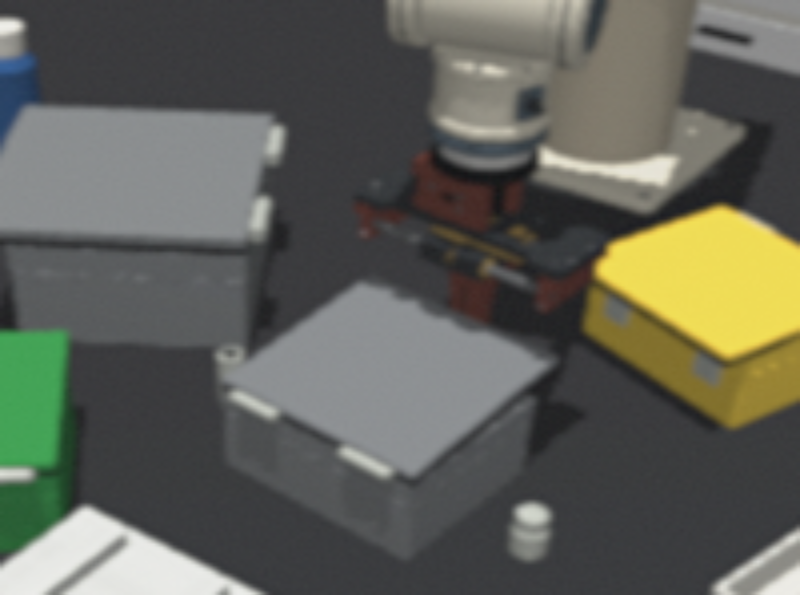

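```bash
python3 sq.py 366 280 557 360
```

```text
q 0.061298928363448774 [ 1.  -0.1  0.2  0. ]
lip inner corner case x,z mm -95.05766175077231 90.61925932269783
```

>>> move_arm(
  linear=[
    [0.0004,0,0.002],
    [0.0007,0,0.0045],
    [0.001,0,0.007],
    [0.0012,0,0.009],
    [0.0015,0,0.011],
  ],
  spin=[0,0,0,0,0],
)

```text
time: 13.7
tcp_pos: [0.4844, 0.1391, 0.069]
ee_rot: [-3.141, -0.002, 3.068]
force: [-5.1, 2.9, -1.1]
finger_gap: 0.007
```

```bash
python3 st.py; python3 - <<'E'
from h import *
a=cams.read_camera("scene")[100:270,190:390,::-1];cv2.imwrite("pics/s15.png",cv2.resize(a,None,fx=4,fy=3.5))
E
python3 st.py
```

```text
t 13.7 tcp [0.4844 0.1391 0.069 ] rot [-3.141e+00 -2.000e-03  3.068e+00] gap 0.007
case-frame x,y,z mm [-105.6    1.6   69. ] force case [-5.32  2.54 -1.14] yaw want 3.068
t 13.75 tcp [0.4844 0.1391 0.0689] rot [-3.141e+00 -2.000e-03  3.068e+00] gap 0.002
case-frame x,y,z mm [-105.7    1.6   68.9] force case [-6.24  3.8  -2.04] yaw want 3.068
```

View pics/s15.png

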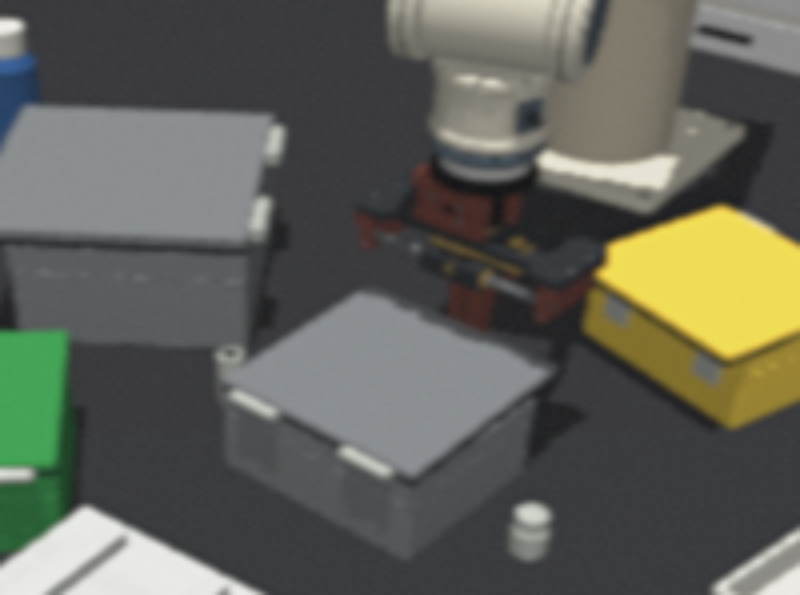

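>>> move_arm(
  linear=[
    [0,0,0.002],
    [0.0005,0,0.004],
    [0.0015,0,0.004],
    [0.003,0,0.004],
    [0.006,0,0.004],
    [0.015,0,0.004],
    [0.04,0,0.004],
    [0.06,0,0.004],
    [0.06,0,-0.05],
    [0.06,0,-0.1],
    [0.06,0,-0.1],
  ],
  spin=[0,0,0,0,0,0,0,0,0,0,0],
)

```text
time: 15.12
tcp_pos: [0.4279, 0.1442, 0.173]
ee_rot: [3.139, 0.007, 3.068]
force: [-0.6, -0.2, 0.3]
finger_gap: 0.006
```

```bash
python3 st.py; python3 - <<'E'
from h import *
f=cams.read_camera("scene");a=f[100:270,190:390,::-1];cv2.imwrite("pics/s16.png",cv2.resize(a,None,fx=4,fy=3.5))
v=np.load("v.npy");v[3]=0;W,L=model(v)
P=np.array([L(.165,-.085,.006),L(.165,.085,.006),L(.165,.085,-.006),W([.07,.085,0])])
p=(proj("scene",P)-[189.5,99.5])*[4,3.5]-.5;print("expected shut, zoom px",np.round(p).tolist())
cv2.imwrite("pics/t16.png",cams.read_camera("top")[:,:,::-1])
E
python3 st.py
```

```text
t 15.125 tcp [0.4279 0.1442 0.173 ] rot [3.139 0.007 3.068] gap 0.006
case-frame x,y,z mm [-162.4    2.5  173. ] force case [-0.57 -0.21  0.27] yaw want 3.068
expected shut, zoom px [[370.0, 289.0], [557.0, 370.0], [555.0, 381.0], [407.0, 562.0]]
t 15.225 tcp [0.4255 0.1434 0.1698] rot [3.141e+00 1.000e-03 3.068e+00] gap 0.004
case-frame x,y,z mm [-164.7    1.5  169.8] force case [-0.33 -0.29 -1.08] yaw want 3.068
```

View pics/s16.png

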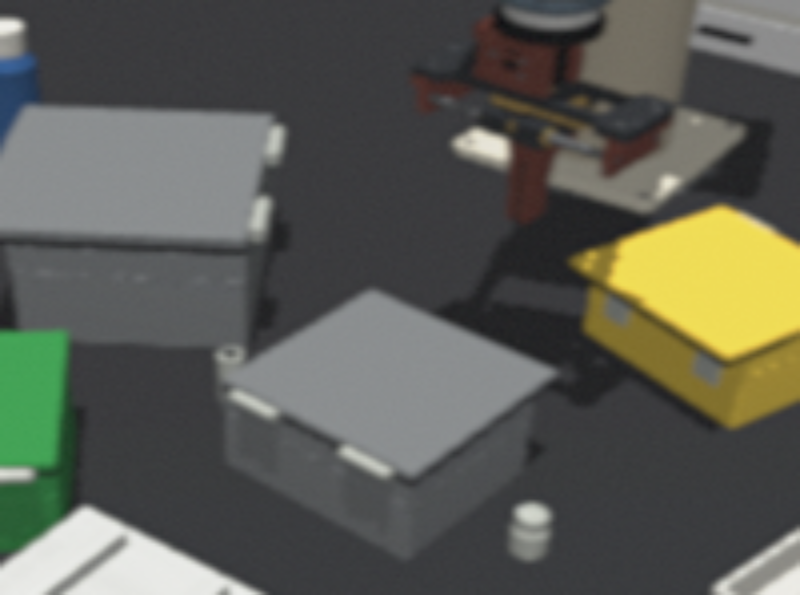

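View pics/t16.png

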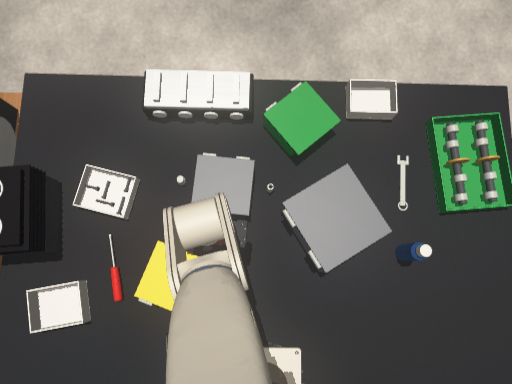

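The lid is shut: its lip corners are at (372,289) and (557,372), against (370,289) and (557,370) expected when closed. The rear bottom corner of the case hasn't moved, and the bystanders are in place. The arm is clear, so I'm handing it in.

```bash
python3 - <<'E'
from plant import order
print(order.close_job())
E
```

```text
the job is handed in; nothing more can be done
None
```

The lid is shut and the job is handed in at about 15 s of the 51 s allowed. No verdict came back.

**What I did**
- **Tip:** I pushed the lid from behind with the closed fingers to about 1.32 rad, then lifted them over to the front.
- **Catch:** The falling lid came to rest on the front of the fingers at roughly 0.92–0.97 rad, and I held it there for about 0.4 s.
- **Lower:** I carried it down at about 0.25 rad/s or slower, easing off towards the end, until it was shut. Then I drew the fingers away forward and up.

The tool could only point straight down, so I could not slope a finger in from the front as the task suggests. The lid's front edge rested against the vertical finger and was held by pressure and friction.

**Last checks**
- **Lid:** the lip corners lie within about one camera pixel of where a fully shut lid should show. That resolves about 0.01–0.02 rad, close to the 0.02 rad limit.
- **Case:** its rear bottom corner shows no visible shift.
- **Bystanders:** those in view look unmoved. I compared them by eye, not by measurement.
- **Arm:** it was clear of everything, with the measured force at noise level (about 1 N).

**Readings that disagreed or stood out**
- **Force:** the push on the lid peaked at about 9 N, with about 5.5 N sideways near the end. That is well under the 25 N limit.
- **Lid angle:** image readings differed by up to about 0.05 rad around the catch.

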